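# Clamp the filter funnel and set the vacuum valve two turns open

### The arm

A 7-joint arm with a two-finger parallel gripper is mounted at the origin on a cart in front of the work surface, level with it; the furniture and walls round the work are solid. World frame = base frame: x ahead of the robot, y to its left, z up, the work surface at z = 0. Lengths are in m, angles in rad, forces in N, time in s.
With the tool pointing down it reaches from about 0.4 to 0.9 m from the base axis. Payload 5.5 kg.
Tool frame: the origin (TCP) lies midway between the tips of the shut fingers; the grasp point (between the pads) lies 19 mm behind it (arm.grip_point_offset is the distance from the TCP to the grasp point, in m); z points along the fingers, y is the line along which they close (so a half turn about z gives the same grasp; the last joint's range is limited). The gripper opens to 85 mm and grips with 20 to 120 N. Pads are 22 mm wide; open, the fingers measure 114 mm over their backs; the gripper's body (76 mm by 85 mm) begins 54 mm behind the grasp point. The pads swing forward as they close: fully open they stand 13 mm farther back than shut.
Start: joints at [1.532, 0.501, -0.427, 1.55, 0.221, 1.138, -0.21], TCP at [0.193, -0.621, 0.231] pointing down, gripper open.
Joint ranges: [-2.88, 2.88], [-0.31, 2.03], [-1.54, 1.56], [0.2, 2.42], [-1.41, 4.55], [0.19, 2.02], [-2.57, 2.57]. Speed limits (rad/s): [2.57, 2.57, 3.14, 3.14, 3.14, 3.14, 3.14].

### API

Orientations are given as a unit quaternion [x, y, z, w].
In Python, from cell import arm gives the robot as it stands.
- The arm moves only by the tool move_arm, never from a script. Its argument "commands" is a list of rows, each a list of 2 entries, a list of its own where there are three numbers: the shift along the tool's x, y, z in mm, then the turn about the tool's z in rad. A call has 1 to 20 rows; each row shifts and turns the commanded pose from where the row before left it, along the tool's axes as they then stand; what a row does not reach is not made up. A row lasts 1/12 s, in which the tool goes at most 41.7 mm and 7.16 degrees, less where a joint would pass 70% of its speed; a pose out of reach is approached as far as the arm can. A call with a gripper value outside its range is refused whole. "hand" is the finger opening in mm, from 0 to 85.4, set as the call begins (left out, the last holds). The fingers move at their own pace and stop on an object; "force" is the grip in N (left out, the last holds). Time passes only in rows, so rows that do not move let the fingers close. It gives the time, the measured TCP pose, the force, the opening and the grip force at its end, in the units of the state.
- arm.read_state(): the state, without advancing time (a new reading comes with each control period).
- arm.get_image(name): name is "side" or "top"; returns a dict with "frame" (400x640x3 uint8, red, green, blue), "range_z" (400x640 float32, m along the optical axis (not along the pixel's ray), 0 where there is no reading), "vfov" (degrees; the focal length in pixels is half the picture's height over the tangent of half this angle, whatever the lens; pixels are square), "cx", "cy" (the principal point, pixels), "k1" (the pictures are not rectified: a ray, as slopes to the right and down, at radius r is drawn at 1 + k1 r^2 times it, then the intrinsics apply), "T" (4x4, takes a point from camera to world coordinates). Camera axes: x right, y down, z forward; pixel columns grow to the right and rows downward; lengths in m; the calibration is good to about 2 mm. A picture is of the moment at which its call begins.
- arm.sign_off(): hands the job in; it is judged then, once.
The state is a dict: "time": time; "joint_pos": joint angles; "dq": joint speeds; "tau": joint torques, N m; "tool_pos": TCP position; "ee_rot": TCP orientation; "wrist_force": force on the tool from outside, world axes, zero at the start; "moment": the same for the moment, N m; "finger_gap": finger opening in m; "finger_force": force on a finger pad.
Only numpy, scipy, OpenCV 4.12 (cv2) and the standard library are available. Lean on these libraries where they do the work, as an engineer would, in place of code of your own. Each camera call takes 0.05 s, during which the arm holds its last target. There are 200 camera calls.

### The job

Make the vacuum filtration manifold ready: squeeze the loose spring clamp open by its two grips, bring its jaws round the joint between the glass funnel and the filter base and let it spring shut over both flanges, leaving it there with the funnel still seated upright. Then zero and set the valve: wind its handwheel clockwise by the crank handle until it stops, then back it off anticlockwise exactly two full turns, and finish still holding the crank handle there, ready to throttle. Leave the capped bottle, petri dish and forceps where they are.

Things in the scene. Friction and masses are not known exactly. Their poses are not given: they have to be found in the camera images.
- clamp: Loose metal spring clamp (0.07 kg) lying flat on the bench, 128 mm long, 23 mm tall, like a wide clothes peg: two mirrored halves on an upright pin. Origin: foot of the pin, on the underside. x runs along its centre line from the grips to the jaws, z up. Squeezing the grips together opens the jaws (about 9 to 11 N on each grip); let go, it springs shut.
- clamp_grips (a point): Midway between the clamp's two ribbed finger grips, half-way up (11.5 mm), 53 mm behind the pin; axes of the clamp. Each grip is an upright plate 34 mm long (17 mm either side along x), 23 mm tall. Over their outer faces: 49 mm here and 55 mm at the tail when shut; 20 mm and parallel to x when squeezed fully open (hard stop).
- clamp_jaws (a point): Centre of the clamp's round jaws, half-way up, 95 mm ahead of clamp_grips along x. The jaws are two curved V channels, slippery inside, 21.5 mm in radius at the bottom of the V, reaching in to radius 17 mm; the V narrows from 16 mm at its mouth to 8.5 mm, to wrap and centre both flanges (9 mm together). The front gap is too narrow for the flanges when shut, about 51 mm when fully open.
- clamp_left (a joint): Turn of the clamp's left half on the pin (rad): 0 shut and empty, about 0.06 when closed on the flanges, 0.26 squeezed fully open. The right half moves alike.
- manifold: Fixed steel filtration manifold; origin on the bench under the middle of its level bar. y runs along the bar (32 mm diameter, 232 mm long, top 56 mm above the bench), x to its back. -x is its open front, from which the clamp is put on. Funnel axis at y = +75 mm, valve axis at y = -75 mm, gauge (46 mm wide, top 67 mm up) at y = -145 mm, hose nozzle at the back.
- flange_joint (a point): On the funnel's upright axis, 90 mm above the bench, at the seam between the fixed base's flange (below) and the glass funnel's flange (above), each 44 mm in diameter, 4.5 mm thick; axes of the manifold. Under the flanges the stem tapers from 34 to 22 mm; above them the neck is 30 mm wide for 12 mm, then the cup, 53 mm wide, rim 56 mm above this point.
- funnel: The loose glass funnel (0.12 kg); origin at the centre of its flange's underside, so at flange_joint when seated; z up. A 4 mm spigot under it sits in the base's bore with 1.5 mm play.
- wheel_centre (a point): Centre of the valve's handwheel on its upright axis, 102 mm above the bench. The wheel is a level black ring with three spokes, 82 mm across, 10 mm thick.
- valve (a joint): Turn of the handwheel (rad): 0 closed against its stop, growing as it opens (anticlockwise seen from above); one turn is 6.283. Starts open by 2.2 to 7. It takes about 2 N at the crank handle and stays where it is left.
- crank_handle: Crank handle: upright black cylinder 16 mm in diameter, 50 mm tall, on the wheel's rim, 36 mm from the wheel's axis; its foot is 7 mm above wheel_centre's height. It revolves freely on its own pin, so it can be gripped from above and carried round in a circle without turning the hand. Origin on its axis, at wheel_centre's height.
- handle_grip (a point): Middle (half-way up) of the crank handle, 32 mm above wheel_centre's height.
- bottle: Bystander: clear reagent bottle with a screw cap, 56 mm wide, 119 mm tall, behind the manifold; origin under its centre.
- petri: Bystander: petri dish, 65 mm wide, 14 mm tall; origin under its centre.
- tweezers: Bystander: steel forceps, 128 mm long, 8 mm tall, lying flat; origin under its middle.
Things that resemble listed ones, but are neither listed nor needed, are in the scene too. What is shaped like the funnel but blue or orange is not meant.

How it is judged:
On the way, in this order (a step that is already met when the one before it is completed fails the run):
1. the clamp is shut round both flanges and let go, the funnel still seated (distance between clamp_jaws and flange_joint below 0.007 m and angle between clamp_jaws's own z axis and vertical below 0.21 rad and value of joint clamp_left between 0.02 and 0.11 rad and contact force between clamp and funnel above 0.3 N and contact force between each of the arm, the fingers and clamp below 0.05 N and angle between funnel's own z axis and vertical below 0.1 rad and z of funnel in the frame of flange_joint below 0.003 m), for 0.2 s.
2. the valve is closed to its stop (value of joint valve below 0.08 rad), for 0.1 s.
At the end, for the whole second after the job is handed in: Clamp shut round both flanges and let go (jaw centre within 7 mm of the flange joint, level within 12 degrees), funnel seated and upright; valve after its stop opened two turns (12.57 rad) within 0.22 rad and still; the fingers hold the crank handle (all of step 1 and value of joint valve between 12.3464 and 12.7864 rad and velocity of joint valve between -0.1 and 0.1 rad/s and contact force between the fingers and crank_handle above 2 N and distance between the grasp point and handle_grip below 0.035 m); the arm keeps its last pose, push and grip.
It fails at once if the bottle, petri dish or forceps is shifted by more than 25 mm (distance of any of bottle, petri, tweezers from where it was at the start of the episode above 0.025 m).
It fails at once if the funnel is tipped or lifted off its base (angle between funnel's own z axis and vertical above 0.35 rad or z of funnel in the frame of flange_joint above 0.006 m).
It fails at once if the valve is opened past its mark by more than a quarter turn (value of joint valve above 14.136 rad).
It also fails if it takes over 72 s, if anything falls off the work surface, if the arm or the gripper's body presses on something with over 40 N, if the wrist force passes 120 N, or if a joint passes its speed limit or range.

## Working session

There is one attempt and no reset: what is moved stays moved. The work goes in short steps, Python scripts to look and compute and a tool call to move; the robot and the scene stay as the last step left them, time stands still between calls to the robot, and variables do not carry over. Pictures are saved under pics/ and viewed, at most 10 in all, crops included, and the job is handed in when it is done.

Besides the shell and the picture viewer there is one more tool, called after "Call:" as name([rows], argument=value, ...), one row to a line, values as JSON. move_arm: Moves the arm, as the interface text tells. Its arguments: {"type":"object","properties":{"commands":{"type":"array"},"hand":{"type":"number"},"force":{"type":"number"}},"required":["commands"]}

```bash
ls; mkdir -p pics
cat > h.py <<'E'
import numpy as np, cv2
from cell import arm
def get(n):
    d=arm.get_image(n); d['f']=200/np.tan(np.radians(d['vfov'])/2); return d
def K(d): return np.array([[d['f'],0,d['cx']],[0,d['f'],d['cy']],[0,0,1.]])
def rays(d,uv):
    uv=np.atleast_2d(np.asarray(uv,float)); s=(uv-[d['cx'],d['cy']])/d['f']; p=s.copy()
    for _ in range(20): p=s/(1+d['k1']*(p**2).sum(1,keepdims=True))
    return np.c_[p,np.ones(len(p))]
def onplane(d,uv,z):
    r=rays(d,uv)@d['T'][:3,:3].T; o=d['T'][:3,3]; return o+r*((z-o[2])/r[:,2])[:,None]
def bydepth(d,uv):
    uv=np.atleast_2d(np.asarray(uv)); zz=d['range_z'][uv[:,1].astype(int),uv[:,0].astype(int)]
    return (rays(d,uv)*zz[:,None])@d['T'][:3,:3].T+d['T'][:3,3]
def cloud(d):
    v,u=np.mgrid[0:400,0:640]; return bydepth(d,np.c_[u.ravel(),v.ravel()]).reshape(400,640,3)
def proj(d,P):
    P=np.atleast_2d(P); q=(P-d['T'][:3,3])@d['T'][:3,:3]; s=q[:,:2]/q[:,2:]; s=s*(1+d['k1']*(s**2).sum(1,keepdims=True))
    return s*d['f']+[d['cx'],d['cy']]
def save(im,n): cv2.imwrite('pics/'+n,im[:,:,::-1])
E
python3 - <<'E'
from h import *
for n in('top','side'):
    d=get(n); save(d['frame'],n+'0.png'); print(n,d['vfov'],d['cx'],d['cy'],d['k1'],d['T'].round(3).tolist(),(d['range_z']>0).mean())
s=arm.read_state(); print(s); print(arm.grip_point_offset)
E
```

```text
pics
top 43.4448534921817 317.56981883523764 201.15209000321536 -0.08297039257048539 [[-0.0, -0.992, 0.129, 0.416], [-1.0, -0.0, -0.003, -0.143], [0.003, -0.129, -0.992, 1.183], [0.0, 0.0, 0.0, 1.0]] 0.9960234375
side 44.45757765737545 321.4213872739628 197.32330367971034 -0.14571111136592216 [[-0.842, -0.337, 0.421, 0.119], [-0.539, 0.527, -0.657, 0.577], [-0.001, -0.78, -0.626, 0.785], [0.0, 0.0, 0.0, 1.0]] 0.995765625
{'time': 0.1, 'joint_pos': array([ 1.5321899 ,  0.50176526, -0.42676913,  1.55133163,  0.22080971,
        1.138301  , -0.21028758]), 'dq': array([ 3.07748110e-04, -5.92176286e-04,  1.00196033e-03, -2.87616974e-03,
       -8.77517023e-05, -2.95298292e-04,  3.03853225e-04]), 'tau': array([-1.06535797e-02, -5.70815992e+01, -5.83819538e+00, -2.81751931e+01,
        1.05474761e-02,  5.56814019e-03, -2.44629042e-06]), 'tool_pos': array([ 0.19296263, -0.62005007,  0.23035842]), 'ee_rot': array([ 9.88633184e-01,  1.50345132e-01, -1.12574554e-04, -8.70012238e-04]), 'wrist_force': array([-0.47926156,  0.14026956, -0.29986777]), 'moment': array([-0.02391287, -0.0113107 ,  0.02499505]), 'finger_force': 0.0, 'finger_gap': 0.08543031027351775}
0.0187
```

View pics/top0.png

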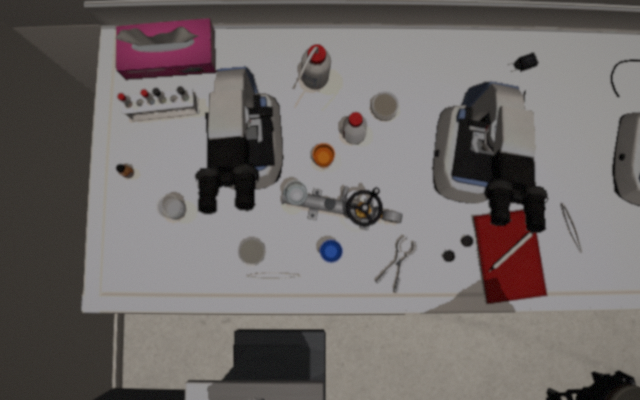

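View pics/side0.png

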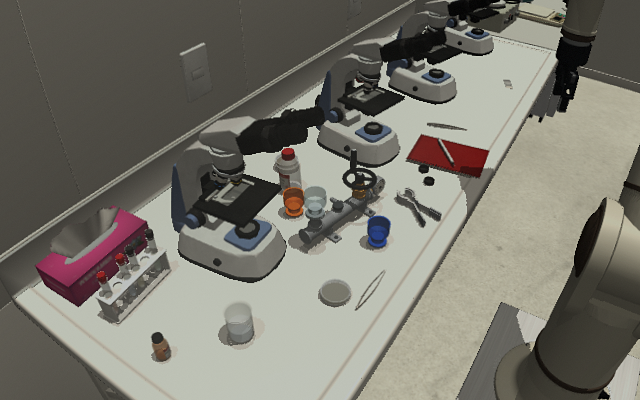

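Top view: the manifold runs from (285,190) to (400,216). The clear funnel is at (297,190), the crank wheel at (364,208), the clamp at (397,262), the blue decoy at (330,250) and the orange decoy at (322,155). In the side view the clear funnel is at (315,203), the wheel at (358,178) and the clamp at (418,207). I'll confirm these in enlarged crops.

Run:
```python
from h import *
a=get('top');b=get('side')
np.save('top.npy',a,allow_pickle=True);np.save('side.npy',b,allow_pickle=True)
A=cv2.resize(a['frame'][165:300,270:430],None,fx=5,fy=4.4,interpolation=cv2.INTER_CUBIC)
A=cv2.resize(a['frame'][170:300,270:430],(738,600),interpolation=cv2.INTER_CUBIC)
B=cv2.resize(b['frame'][140:260,285:445],(800,600),interpolation=cv2.INTER_CUBIC)
save(A,'topc.png');save(B,'sidec.png')
for d,pts in((a,[(297,190),(364,208),(377,191),(397,262),(393,216),(330,250),(322,155),(405,243),(378,280),(397,289),(355,127),(252,250)]),(b,[(315,203),(358,178),(353,155),(418,207),(315,190)])):
    print(np.c_[pts,bydepth(d,pts).round(3)])
```

```text
[[ 2.97e+02  1.90e+02  5.80e-01 -1.02e-01  1.07e-01]
 [ 3.64e+02  2.08e+02  5.40e-01 -2.46e-01  1.13e-01]
 [ 3.77e+02  1.91e+02  5.70e-01 -2.69e-01  1.58e-01]
 [ 3.97e+02  2.62e+02  4.26e-01 -3.32e-01  1.20e-02]
 [ 3.93e+02  2.16e+02  5.28e-01 -3.16e-01  6.20e-02]
 [ 3.30e+02  2.50e+02  4.54e-01 -1.76e-01  1.90e-02]
 [ 3.22e+02  1.55e+02  6.78e-01 -1.58e-01  1.90e-02]
 [ 4.05e+02  2.43e+02  4.71e-01 -3.54e-01 -4.00e-03]
 [ 3.78e+02  2.80e+02  3.85e-01 -2.85e-01  2.30e-02]
 [ 3.97e+02  2.89e+02  3.64e-01 -3.29e-01  2.10e-02]
 [ 3.55e+02  1.27e+02  7.22e-01 -2.30e-01  1.02e-01]
 [ 2.52e+02  2.50e+02  4.54e-01  5.00e-03  1.30e-02]]
[[ 3.15e+02  2.03e+02  5.55e-01 -7.80e-02  1.38e-01]
 [ 3.58e+02  1.78e+02  5.39e-01 -2.36e-01  1.11e-01]
 [ 3.53e+02  1.55e+02  5.67e-01 -2.58e-01  1.52e-01]
 [ 4.18e+02  2.07e+02  4.17e-01 -3.33e-01  1.00e-02]
 [ 3.15e+02  1.90e+02  5.80e-01 -1.17e-01  1.36e-01]]
```

View pics/topc.png

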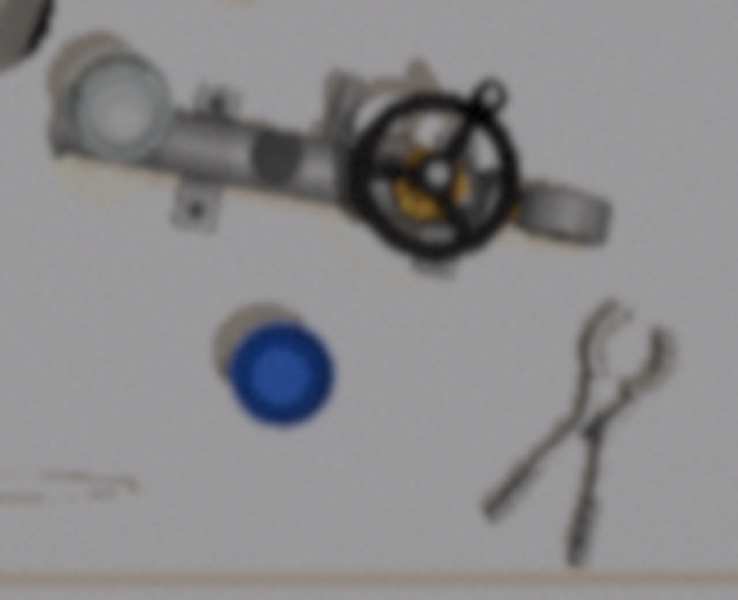

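View pics/sidec.png

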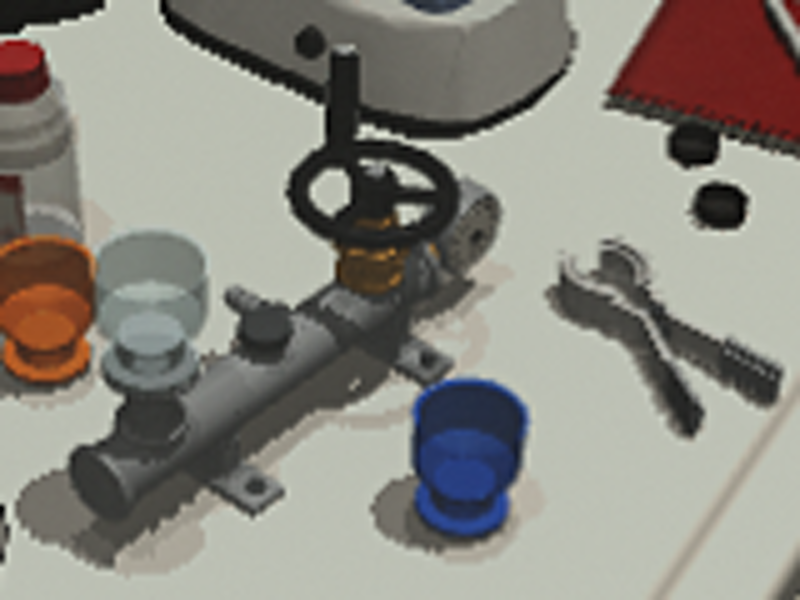

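Named in one line: the clear funnel on the bar end, at top (296,193) and side (315,203), is the one meant. The blue (330,250) and orange (322,155) pieces stand on the bench and are decoys. The crank handle is at top (376,191) and side (353,152), and the clamp lies jaws away from the robot. Next I'll measure from both views.

```bash
cat > meas.py <<'E'
from h import *
a=np.load('top.npy',allow_pickle=True).item();b=np.load('side.npy',allow_pickle=True).item()
Ca,Cb=cloud(a),cloud(b)
def tri(ua,ub):
    ra=(rays(a,ua)@a['T'][:3,:3].T)[0];rb=(rays(b,ub)@b['T'][:3,:3].T)[0];oa,ob=a['T'][:3,3],b['T'][:3,3]
    M=np.c_[ra,-rb];s=np.linalg.lstsq(M,ob-oa,rcond=None)[0];p,q=oa+s[0]*ra,ob+s[1]*rb
    return (p+q)/2,np.linalg.norm(p-q)
def box(C,x0,x1,y0,y1,z0,z1): return (C[...,0]>x0)&(C[...,0]<x1)&(C[...,1]>y0)&(C[...,1]<y1)&(C[...,2]>z0)&(C[...,2]<z1)
E
python3 - <<'E'
from meas import *
for n,d,C in(('top',a,Ca),('side',b,Cb)):
    g=d['frame'].max(2).astype(int)
    # clamp
    m=box(C,.34,.50,-.39,-.25,.008,.04); P=C[m]; print(n,'clamp n',m.sum(),'z95',np.percentile(P[:,2],[50,95]).round(4))
    Q=onplane(d,np.argwhere(m)[:,::-1],.023)[:,:2] 
    c=Q.mean(0);w,v=np.linalg.eigh(np.cov((Q-c).T));e=v[:,1]*np.sign(v[0,1]);t=(Q-c)@e;o=(Q-c)@[-e[1],e[0]]
    print(' c',c.round(4),'yaw',np.arctan2(e[1],e[0]).round(3),'len',t.min().round(4),t.max().round(4))
    for lo in np.arange(-.08,.08,.008):
        k=(t>=lo)&(t<lo+.008)
        if k.any(): print('  %.3f n%d o %.4f..%.4f mid %.4f'%(lo+.004,k.sum(),o[k].min(),o[k].max(),(o[k].min()+o[k].max())/2))
    # wheel
    m=box(C,.46,.62,-.33,-.17,.096,.118)&(g<60); n8=m.astype(np.uint8)
    cs=max(cv2.findContours(n8,cv2.RETR_EXTERNAL,cv2.CHAIN_APPROX_NONE)[0],key=len)
    print(' wheel n',m.sum(),'z',np.median(C[m][:,2]).round(4),'ell',cv2.fitEllipse(cv2.convexHull(cs)))
    m=box(C,.46,.62,-.33,-.17,.125,.18); print(' handle n',m.sum(),'xyz',np.median(C[m],0).round(4),'ztop',np.percentile(C[m][:,2],95).round(4),C[m][C[m][:,2]>.15].mean(0).round(4))
    m=box(C,.45,.65,-.42,.02,.045,.058)&(g<160); P=C[m]
    if m.sum()>5:
        c=P.mean(0)[:2];w,v=np.linalg.eigh(np.cov((P[:,:2]-c).T));print(' bar',c.round(4),v[:,1].round(3),m.sum())
E
```

```text
top clamp n 382 z95 [0.0196 0.0243]
 c [ 0.4223 -0.3332] yaw -0.458 len -0.1067 0.0628
  -0.076 n1 o -0.0203..-0.0203 mid -0.0203
  -0.068 n2 o -0.0418..-0.0325 mid -0.0372
  -0.060 n21 o -0.0481..0.0315 mid -0.0083
  -0.052 n24 o -0.0751..0.0293 mid -0.0229
  -0.044 n28 o -0.0741..0.0271 mid -0.0235
  -0.036 n27 o -0.0191..0.0259 mid 0.0034
  -0.028 n18 o -0.0162..0.0227 mid 0.0032
  -0.020 n16 o -0.0144..0.0194 mid 0.0025
  -0.012 n18 o -0.0106..0.0172 mid 0.0033
  -0.004 n19 o -0.0096..0.0139 mid 0.0021
  0.004 n28 o -0.0069..0.0106 mid 0.0019
  0.012 n19 o -0.0092..0.0104 mid 0.0006
  0.020 n15 o -0.0114..0.0133 mid 0.0009
  0.028 n27 o -0.0178..0.0182 mid 0.0002
  0.036 n31 o -0.0221..0.0211 mid -0.0005
  0.044 n28 o -0.0234..0.0220 mid -0.0007
  0.052 n28 o -0.0236..0.0208 mid -0.0014
  0.060 n25 o -0.0206..0.0176 mid -0.0015
 wheel n 495 z 0.1048 ell ((363.7197570800781, 207.99066162109375), (35.08503723144531, 36.74860382080078), 110.09809875488281)
 handle n 65 xyz [ 0.569  -0.2665  0.1558] ztop 0.1595 [ 0.571  -0.2671  0.1566]
 bar [ 0.5558 -0.1756] [0.292 0.957] 765
side c
[... 466 characters left out ...]
-0.004 n25 o -0.0156..0.0154 mid -0.0001
  0.004 n24 o -0.0118..0.0150 mid 0.0016
  0.012 n23 o -0.0101..0.0166 mid 0.0032
  0.020 n23 o -0.0129..0.0207 mid 0.0039
  0.028 n26 o -0.0156..0.0270 mid 0.0057
  0.036 n31 o -0.0209..0.0268 mid 0.0030
  0.044 n24 o -0.0260..0.0243 mid -0.0009
  0.052 n26 o -0.0266..0.0239 mid -0.0014
  0.060 n26 o -0.0269..0.0191 mid -0.0039
  0.068 n15 o -0.0250..0.0143 mid -0.0054
  0.076 n2 o -0.0208..0.0047 mid -0.0081
 wheel n 424 z 0.106 ell ((358.826171875, 177.92796325683594), (23.221874237060547, 34.3867301940918), 101.71437072753906)
 handle n 100 xyz [ 0.5685 -0.2619  0.1452] ztop 0.1602 [ 0.5695 -0.2637  0.157 ]
 bar [ 0.5497 -0.1548] [0.318 0.948] 889
```

Run:
```python
from meas import *
def comp(m):
    n,l,s,_=cv2.connectedComponentsWithStats(m.astype(np.uint8),connectivity=8);i=1+s[1:,4].argmax();return l==i
for n,d,C in(('top',a,Ca),('side',b,Cb)):
    m=comp(box(C,.34,.50,-.40,-.25,.009,.04)); Q=C[m&(C[...,2]>.016)][:,:2]
    c0=np.array([.382,-.308]);yaw=-.51
    for _ in range(5):
        e=np.array([np.cos(yaw),np.sin(yaw)]);nn=np.array([-e[1],e[0]]);t=(Q-c0)@e;o=(Q-c0)@nn
        mid=lambda lo,hi:(np.percentile(o[(t>lo)&(t<hi)],3)+np.percentile(o[(t>lo)&(t<hi)],97))/2
        g=mid(-.012,.012);j=mid(.085,.105); w=[np.ptp(o[(t>lo)&(t<lo+.01)]).round(4) for lo in(-.015,-.005,.005,.05,.085,.095)]
        sh=(np.percentile(t,.7)+.017+np.percentile(t,99.3)-.111)/2
        c0=c0+nn*g+e*sh; yaw+=(j-g)/.095
    print(n,'grips',c0.round(4),'yaw',round(yaw,4),'t',t.min().round(4),t.max().round(4),w)
    # funnel
    for z0,z1 in((.075,.1),(.1,.12),(.12,.135),(.135,.15)):
        m=box(C,.52,.64,-.16,-.05,z0,z1);P=C[m]
        if m.sum()>3:print('  fun z%.3f-%.3f n%d'%(z0,z1,m.sum()),P.mean(0).round(4),P.min(0).round(3),P.max(0).round(3))
    el={'top':(363.72,207.99),'side':(358.83,177.93)}[n];print('  wheel',onplane(d,[el],.107 if n=='top' else .105).round(4))
    # obstacles
    for nm,bx in(('blue',(.42,.49,-.21,-.13,.02,.2)),('scopeL',(.42,.8,-.06,.12,.15,.6)),('scopeR',(.42,.8,-.62,-.36,.1,.6)),('all>.17',(.35,.65,-.36,.05,.17,.6))):
        P=C[box(C,*bx)]
        if len(P)>3:print('  ',nm,len(P),np.percentile(P,1,axis=0).round(3),np.percentile(P,99,axis=0).round(3))
print('wheel tri',tri((363.72,207.99),(358.83,177.93)))
k=4;im=np.hstack([cv2.resize(d['frame'][y:y+60,x:x+60],(400,400),interpolation=cv2.INTER_CUBIC) for d,x,y in((a,265,165),(b,285,175))])
save(np.clip(im.astype(float)*1.4,0,255).astype(np.uint8),'fun.png')
```

```text
top grips [ 0.3827 -0.3113] yaw -0.4998 t -0.0149 0.1086 [np.float64(0.0548), np.float64(0.0491), np.float64(0.043), np.float64(0.0183), np.float64(0.0441), np.float64(0.0427)]
  fun z0.100-0.120 n326 [ 0.5729 -0.0996  0.1089] [ 0.546 -0.122  0.1  ] [ 0.593 -0.079  0.12 ]
  fun z0.120-0.135 n44 [ 0.575  -0.0985  0.1278] [ 0.545 -0.124  0.12 ] [ 0.593 -0.077  0.135]
  fun z0.135-0.150 n131 [ 0.5727 -0.099   0.1431] [ 0.545 -0.125  0.135] [ 0.596 -0.074  0.149]
  wheel [[ 0.541  -0.2464  0.107 ]]
   blue 344 [ 0.426 -0.201  0.02 ] [ 0.475 -0.152  0.063]
   scopeL 7443 [ 0.506 -0.051  0.162] [0.79  0.082 0.391]
   scopeR 9277 [ 0.478 -0.538  0.113] [ 0.785 -0.429  0.39 ]
   all>.17 3700 [ 0.504 -0.044  0.171] [0.649 0.048 0.392]
side grips [ 0.3814 -0.308 ] yaw -0.4973 t -0.0165 0.1118 [np.float64(0.0562), np.float64(0.0497), np.float64(0.0459), np.float64(0.0188), np.float64(0.0454), np.float64(0.0431)]
  fun z0.075-0.100 n153 [ 0.5634 -0.0891  0.0933] [ 0.548 -0.116  0.075] [ 0.592 -0.075  0.1  ]
  fun z0.100-0.120 n100 [ 0.5697 -0.098   0.1131] [ 0.546 -0.123  0.1  ] [ 0.592 -0.075  0.12 ]
  fun z0.120-0.135 n224 [ 0.5685 -0.0973  0.1278] [ 0.544 -0.124  0.12 ] [ 0.593 -0.073  0.135]
  fun z0.135-0.150 n242 [ 0.5701 -0.0995  0.1419] [ 0.544 -0.125  0.135] [ 0.596 -0.073  0.149]
  wheel [[ 0.5414 -0.244   0.105 ]]
   blue 493 [ 0.424 -0.2    0.026] [ 0.473 -0.149  0.062]
   scopeL 9009 [ 0.505 -0.045  0.161] [0.792 0.087 0.392]
   scopeR 5148 [ 0.476 -0.555  0.103] [ 0.793 -0.427  0.389]
   all>.17 2807 [ 0.501 -0.043  0.17 ] [0.649 0.05  0.395]
wheel tri (array([ 0.54204338, -0.24652085,  0.10310905]), np.float64(0.0011903449965139))
```

View pics/fun.png

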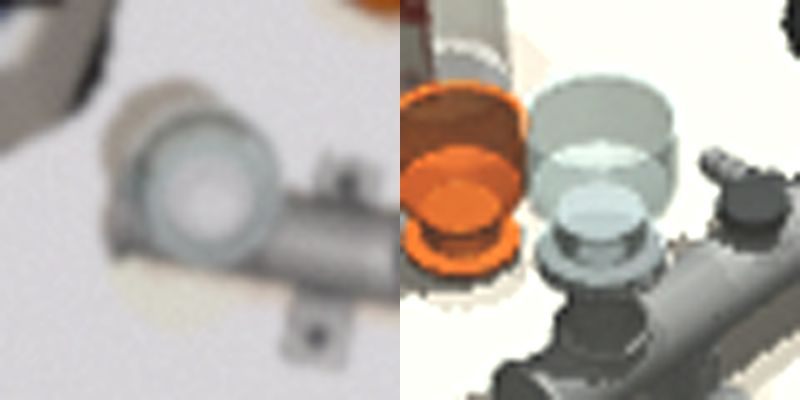

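Crop: glass funnel at top (297,193) and side (315,203), seated on the grey stem. The measured axis is (0.570,-0.099) with rim z ≈ 0.146. The wheel is at (0.542,-0.246,0.103), 0.149 m from the funnel axis against 0.150 nominal. Clamp grips are at (0.382,-0.310), yaw -0.50, 23 mm tall, 49 mm over the grips.

```bash
cat >> h.py <<'E'
from scipy.spatial.transform import Rotation as R
def plan(x,y,z,yaw,s=None):
    "turn about tool z first, then shift in tool axes (mm)"
    s=s or arm.read_state(); M=R.from_quat(s['ee_rot']).as_matrix(); y0=np.arctan2(M[1,0],M[0,0])
    T=R.from_euler('z',yaw)*R.from_quat([1,0,0,0])
    d=T.inv().apply(np.array([x,y,z])-s['tool_pos'])*1000
    print('yaw now %.4f tilt %.4f turn %.4f shift %s gap %.4f'%(y0,np.arccos(-M[2,2]),y0-yaw,d.round(1),s['finger_gap']),'tcp',s['tool_pos'].round(4),'j',s['joint_pos'].round(2),'t',s['time'],'F',s['wrist_force'].round(1))
E
python3 -c "
from h import *
plan(.382,-.3095,.10,-.498)"
```

```text
yaw now 0.3018 tilt 0.0012 turn 0.7998 shift [  17.6 -363.3  130.6] gap 0.0858 tcp [ 0.193  -0.6202  0.2306] j [ 1.53  0.5  -0.43  1.55  0.22  1.14 -0.21] t 0.2 F [-0.   1.  -0.6]
```

Call:
move_arm([
  [[0,0,0],0.1],
  [[0,0,0],0.1],
  [[0,0,0],0.1],
  [[0,0,0],0.1],
  [[0,0,0],0.1],
  [[0,0,0],0.1],
  [[0,0,0],0.1],
  [[0,0,0],0.1],
  [[2,-40,10],0],
  [[2,-40,10],0],
  [[2,-40,10],0],
  [[2,-40,10],0],
  [[2,-40,10],0],
  [[2,-40,10],0],
  [[2,-40,10],0],
  [[2,-40,10],0],
  [[2,-40,10],0],
  [[0,0,20],0],
  [[0,0,20],0],
  [[0,0,0],0],
], hand=85)

```text
time: 1.87
tool_pos: [0.3794, -0.3104, 0.0984]
ee_rot: [0.969, -0.245, -0.003, -0.001]
wrist_force: [-1.2, 0.6, -0.1]
finger_gap: 0.085
finger_force: 0.0
```

```bash
python3 -c "
from h import *
plan(.382,-.3095,.004,-.498)"
```

```text
yaw now -0.4958 tilt 0.0058 turn 0.0022 shift [ 1.8 -2.  94.4] gap 0.0850 tcp [ 0.3794 -0.3104  0.0984] j [ 0.95  0.4  -0.37  2.05  0.22  0.73 -1.63] t 1.8667 F [-1.2  0.6 -0.1]
```

Call:
move_arm([
  [[1,-1,15],0],
  [[1,-1,15],0],
  [[0,0,15],0],
  [[0,0,15],0],
  [[0,0,12],0],
  [[0,0,10],0],
  [[0,0,6],0],
  [[0,0,4],0],
  [[0,0,0],0],
  [[0,0,0],0],
])

```text
time: 2.7
tool_pos: [0.384, -0.3123, 0.0096]
ee_rot: [0.969, -0.247, 0.0, 0.0]
wrist_force: [-0.1, -0.6, 0.1]
finger_gap: 0.0854
finger_force: 0.0
```

```bash
python3 -c "
from h import *
plan(.382,-.3095,.004,-.498)
d=get('side');save(cv2.resize(d['frame'][140:260,340:500],(800,600)),'g1.png')"
```

```text
yaw now -0.4982 tilt 0.0003 turn -0.0002 shift [-3.1 -1.5  5.6] gap 0.0854 tcp [ 0.384  -0.3123  0.0096] j [ 0.88  0.57 -0.3   2.07  0.31  0.54 -1.72] t 2.7 F [-0.1 -0.6  0.1]
```

View pics/g1.png

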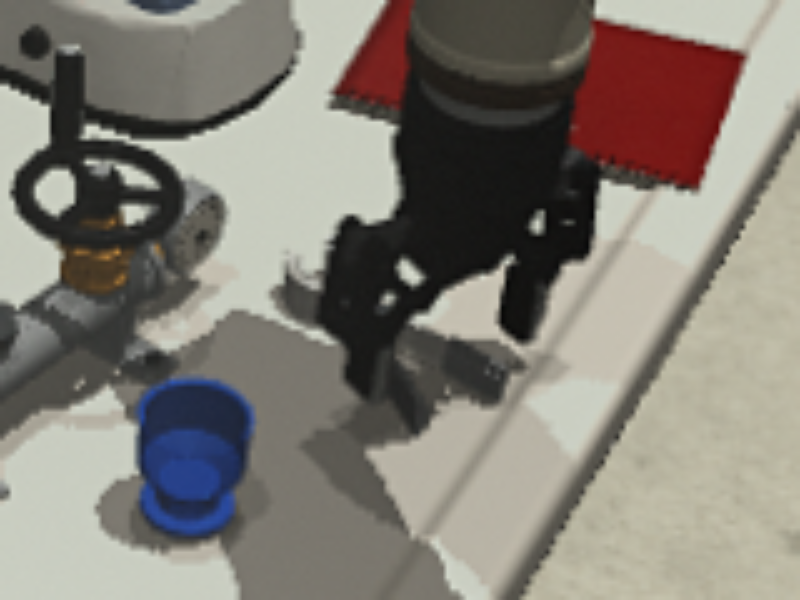

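The fingers straddle both grips: left finger at (370,370), right at (520,310), with the grips between them. I'll correct slightly and squeeze.

Call:
move_arm([
  [[-1.5,-1,3],0],
  [[-1.5,-0.5,2.5],0],
  [[0,0,0],0],
  [[0,0,0],0],
])

```text
time: 3.08
tool_pos: [0.3816, -0.3092, 0.0038]
ee_rot: [0.969, -0.246, -0.0, -0.0]
wrist_force: [0.1, -0.3, 0.2]
finger_gap: 0.085
finger_force: 0.0
```

Call:
move_arm([
  [[0,0,0],0],
  [[0,0,0],0],
  [[0,0,0],0],
  [[0,0,0],0],
  [[0,0,0],0],
  [[0,0,0],0],
  [[0,0,0],0],
  [[0,0,0],0],
  [[0,0,0],0],
  [[0,0,0],0],
], hand=5, force=40)

```text
time: 3.92
tool_pos: [0.3831, -0.3109, 0.0055]
ee_rot: [0.969, -0.247, 0.001, 0.001]
wrist_force: [-2.2, 0.5, 13.3]
finger_gap: 0.0181
finger_force: 39.1
```

Call:
move_arm([
  [[0,0,-5],0],
  [[0,0,-15],0],
  [[0,0,-25],0],
  [[0,0,-25],0],
  [[0,0,-20],0],
  [[0,0,-10],0],
  [[0,0,0],-0.1],
  [[0,0,0],-0.1],
  [[0,0,0],-0.1],
  [[0,0,0],-0.1],
  [[0,0,0],-0.1],
  [[0,0,0],-0.1],
  [[0,0,0],-0.1],
  [[0,0,0],-0.1],
  [[0,0,0],-0.05],
  [[0,0,0],0],
  [[0,0,0],0],
  [[0,0,0],0],
])

```text
time: 5.42
tool_pos: [0.3816, -0.3093, 0.1035]
ee_rot: [0.985, 0.174, -0.0, -0.0]
wrist_force: [-0.5, -0.5, -0.4]
finger_gap: 0.0181
finger_force: 39.4
```

Run:
```python
from h import *
plan(.42,-.16,.10,.35)
a=get('top');b=get('side');np.save('top1.npy',a,allow_pickle=True);np.save('side1.npy',b,allow_pickle=True)
s=arm.read_state();p=s['tool_pos'];M=R.from_quat(s['ee_rot']).as_matrix()
for n,d in(('top',a),('side',b)):
    C=cloud(d);L=(C-p)@M*1000   # tool coords mm
    m=(L[...,0]>35)&(L[...,0]<135)&(abs(L[...,1])<50)&(L[...,2]>-60)&(L[...,2]<60)
    Q=L[m];print(n,m.sum(),'z pct',np.percentile(Q[:,2],[2,20,50,80,98]).round(1))
    for lo in range(30,125,8):
        k=(Q[:,0]>=lo)&(Q[:,0]<lo+8)
        if k.sum()>2: print('  x%d n%d y %.1f..%.1f z %.1f..%.1f'%(lo+4,k.sum(),*np.percentile(Q[k,1],[3,97]),*np.percentile(Q[k,2],[5,95])))
u=proj(a,p+M@[.05,0,0])[0].astype(int);v=proj(b,p+M@[.05,0,0])[0].astype(int);print(u,v)
cr=lambda d,c:cv2.resize(d['frame'][max(c[1]-50,0):c[1]+50,c[0]-50:c[0]+50],(400,400),interpolation=cv2.INTER_CUBIC)
save(np.hstack([cr(a,u),cr(b,v)]),'held.png')
```

```text
yaw now 0.3500 tilt 0.0006 turn 0.0000 shift [  87.3 -127.1    3.5] gap 0.0181 tcp [ 0.3816 -0.3093  0.1035] j [ 1.11  0.43 -0.57  2.04  0.33  0.76 -0.89] t 5.4167 F [-0.5 -0.5 -0.4]
top 361 z pct [-17.5 -14.8 -12.3  -2.4  44.2]
  x34 n8 y -8.2..7.5 z -13.8..0.8
  x42 n20 y -7.7..8.0 z -14.9..-0.2
  x50 n31 y -7.6..7.8 z -17.3..-2.4
  x58 n37 y -12.3..10.0 z -16.5..2.6
  x66 n25 y -18.7..16.5 z -14.8..-0.1
  x74 n41 y -25.1..24.6 z -17.9..3.0
  x82 n47 y -31.9..29.2 z -16.5..5.0
  x90 n39 y -33.4..33.0 z -16.7..5.7
  x98 n40 y -34.2..32.5 z -15.7..4.4
  x106 n34 y -31.6..30.6 z -16.2..2.8
side 551 z pct [-18.4 -14.8  -7.    0.8  52.8]
  x34 n13 y -12.4..2.9 z -15.2..-3.0
  x42 n37 y -10.1..5.0 z -15.4..1.2
  x50 n34 y -13.2..4.3 z -17.7..1.0
  x58 n38 y -15.6..9.9 z -18.2..1.6
  x66 n50 y -20.0..15.8 z -15.7..1.8
  x74 n70 y -28.1..21.5 z -16.8..3.0
  x82 n67 y -34.7..29.4 z -17.8..2.8
  x90 n66 y -36.6..31.5 z -17.6..3.9
  x98 n64 y -35.8..30.0 z -18.5..2.7
  x106 n59 y -35.2..30.6 z -16.9..3.9
  x122 n4 y 47.3..50.0 z 39.2..57.5
[385 260] [411 183]
```

View pics/held.png

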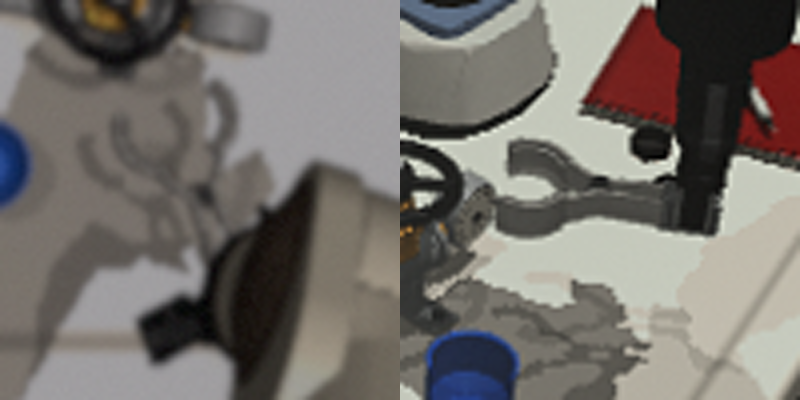

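The held view shows the clamp fully open and level, jaws pointing ahead at (140,140) in the left half. In tool axes the jaw centre is ≈ (95,-0.7,-6) mm. Now to a pre-position 65 mm in front of the joint.

Call:
move_arm([
  [[0,-12,0],0],
  [[0,-20,0],0],
  [[0,-20,0],0],
  [[0,-20,0],0],
  [[0,-20,0],0],
  [[5,-20,0],0],
  [[10,-12,0],0],
  [[20,-8,0],0],
  [[20,0,0],0],
  [[15,0,5],0],
  [[12,0,7],0],
  [[7,0,7],0],
  [[0,0,0],0],
  [[0,0,0],0],
  [[0,0,0],0],
])

```text
time: 6.77
tool_pos: [0.4187, -0.1548, 0.0847]
ee_rot: [0.985, 0.175, -0.001, -0.0]
wrist_force: [-0.3, 0.3, -1.0]
finger_gap: 0.0182
finger_force: 39.4
```

Run:
```python
from h import *
plan(.4810,-.1322,.084,.35)
a=get('top');b=get('side')
s=arm.read_state();p=s['tool_pos'];M=R.from_quat(s['ee_rot']).as_matrix()
for n,d in(('top',a),('side',b)):
    C=cloud(d);L=(C-p)@M*1000
    m=(L[...,0]>40)&(L[...,0]<125)&(abs(L[...,1])<45)&(L[...,2]>-25)&(L[...,2]<8); Q=L[m]
    for lo in range(50,120,6):
        k=(Q[:,0]>=lo)&(Q[:,0]<lo+6)
        if k.sum()>2: print('  x%d n%d y %.1f..%.1f z %.1f..%.1f'%(lo+3,k.sum(),*np.percentile(Q[k,1],[2,98]),*np.percentile(Q[k,2],[5,95])))
    m=(C[...,0]>.53)&(C[...,0]<.62)&(C[...,1]>-.14)&(C[...,1]<-.06)&(C[...,2]>.138)&(C[...,2]<.15);Q=L[m]
    print(n,'rim n',m.sum(),Q.min(0).round(1),Q.max(0).round(1),'mid',((Q.min(0)+Q.max(0))/2).round(1))
u=proj(a,p+M@[.1,0,0])[0].astype(int);v=proj(b,p+M@[.1,0,0])[0].astype(int)
cr=lambda d,c:cv2.resize(d['frame'][max(c[1]-50,0):c[1]+50,c[0]-50:c[0]+50],(400,400),interpolation=cv2.INTER_CUBIC)
save(np.hstack([cr(a,u),cr(b,v)]),'pre.png')
```

```text
yaw now 0.3515 tilt 0.0014 turn 0.0015 shift [66.2  0.1  0.7] gap 0.0182 tcp [ 0.4187 -0.1548  0.0847] j [ 0.82  0.41 -0.62  2.15  0.37  0.69 -1.26] t 6.7667 F [-0.3  0.3 -1. ]
  x65 n6 y 11.0..16.5 z -14.9..-6.1
  x71 n8 y 14.0..20.6 z -15.6..-4.1
  x77 n20 y -17.3..27.0 z -18.3..-10.7
  x83 n21 y -31.5..29.7 z -16.6..-10.3
  x89 n25 y -33.2..31.8 z -15.9..-10.5
  x95 n23 y -33.8..32.4 z -15.0..5.5
  x101 n28 y -33.6..31.8 z -17.2..5.3
  x107 n19 y -31.5..28.3 z -16.1..4.5
top rim n 118 [136.  -24.9 -62.9] [187.6  26.  -53.8] mid [161.8   0.6 -58.3]
  x53 n32 y -12.4..3.7 z -19.3..-2.0
  x59 n33 y -17.1..8.8 z -17.1..1.3
  x65 n43 y -19.8..14.3 z -16.1..1.6
  x71 n49 y -25.0..17.7 z -18.3..2.9
  x77 n64 y -32.3..23.4 z -18.1..3.4
  x83 n58 y -34.9..29.6 z -17.9..4.6
  x89 n52 y -37.4..30.5 z -17.4..4.0
  x95 n53 y -37.3..32.9 z -16.2..2.3
  x101 n55 y -35.7..30.4 z -17.5..3.5
  x107 n42 y -34.4..28.6 z -16.9..3.4
side rim n 192 [135.3 -27.2 -63.7] [186.2  26.5 -53.2] mid [160.8  -0.3 -58.4]
```

View pics/pre.png

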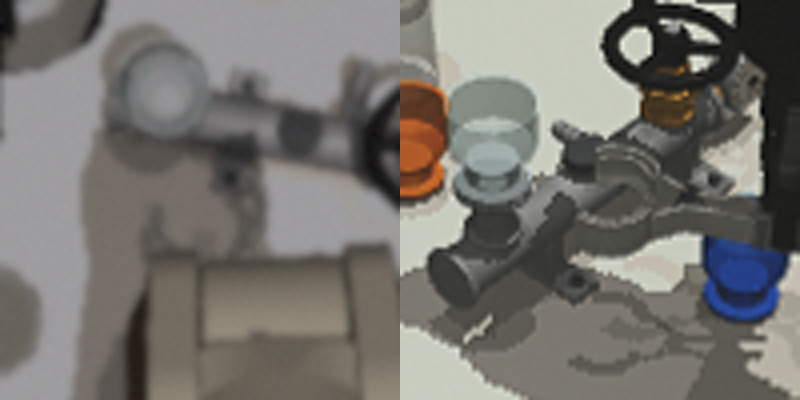

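The pre-position view shows the open clamp level with the flange joint and lined up with it. The funnel is at (165,90) in the left half and the jaws at (205,220). I need about 66 mm forward and +1 mm across.

Call:
move_arm([
  [[5,1,0.7],0],
  [[7,0,0],0],
  [[7,0,0],0],
  [[6,0,0],0],
  [[5,0,0],0],
  [[5,0,0],0],
  [[5,0,0],0],
  [[0,0,0],0],
  [[0,0,0],0],
])

```text
time: 7.62
tool_pos: [0.458, -0.1417, 0.084]
ee_rot: [0.985, 0.175, -0.0, -0.0]
wrist_force: [0.3, -0.6, -1.0]
finger_gap: 0.0178
finger_force: 39.4
```

Run:
```python
from h import *
plan(.4810,-.1322,.084,.35)
b=get('side')
save(cv2.resize(b['frame'][160:260,280:400],(720,600),interpolation=cv2.INTER_CUBIC),'in.png')
```

```text
yaw now 0.3524 tilt 0.0002 turn 0.0024 shift [24.9 -1.   0. ] gap 0.0178 tcp [ 0.458  -0.1417  0.084 ] j [ 0.75  0.46 -0.61  2.08  0.39  0.72 -1.32] t 7.6167 F [ 0.3 -0.6 -1. ]
```

View pics/in.png

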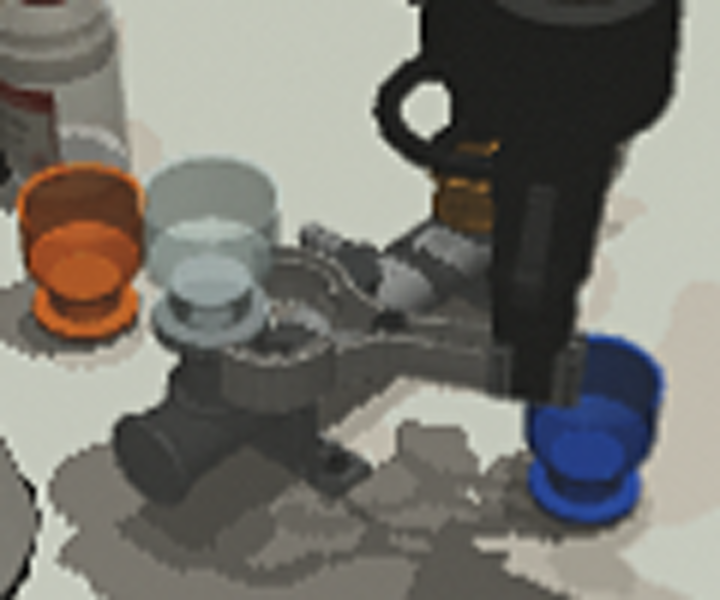

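The jaws have entered around the flange with no contact force. Checking the flange and jaw heights in the side view before going in fully.

Run:
```python
from h import *
b=get('side');a=get('top')
for nm,pts in(('flange',[(163,320),(175,332),(200,340),(225,338),(165,330)]),('jaw near top edge',[(240,358),(275,362),(310,355)]),('jaw near bottom',[(232,395),(275,405),(315,400)])):
    q=[(280+x/6,160+y/6) for x,y in pts];print(nm,bydepth(b,q).round(4).tolist())
C=cloud(b);s=arm.read_state();p=s['tool_pos'];M=R.from_quat(s['ee_rot']).as_matrix();L=(C-p)@M*1000
# expected outlines
F=lambda z,r:np.array([[.570+r*np.cos(t),-.099+r*np.sin(t),z] for t in np.linspace(0,6.28,60)])
im=cv2.resize(b['frame'][160:260,280:400],(720,600),interpolation=cv2.INTER_CUBIC).copy()
for z,r,c in((.0945,.022,(255,0,0)),(.0855,.022,(255,255,0)),(.146,.0265,(0,255,0))):
    cv2.polylines(im,[((proj(b,F(z,r))-[280,160])*6+3).astype(int)],True,c,1)
save(im,'ov.png')
```

```text
flange [[0.5791, -0.0835, 0.0946], [0.5705, -0.0786, 0.0965], [0.563, -0.0833, 0.0928], [0.5545, -0.0867, 0.0952], [0.5743, -0.0778, 0.0963]]
jaw near top edge [[0.5389, -0.0724, 0.1037], [0.529, -0.0798, 0.1011], [0.5198, -0.0884, 0.1023]]
jaw near bottom [[0.5436, -0.0744, 0.0824], [0.5284, -0.0791, 0.0814], [0.5179, -0.0891, 0.0814]]
```

View pics/ov.png

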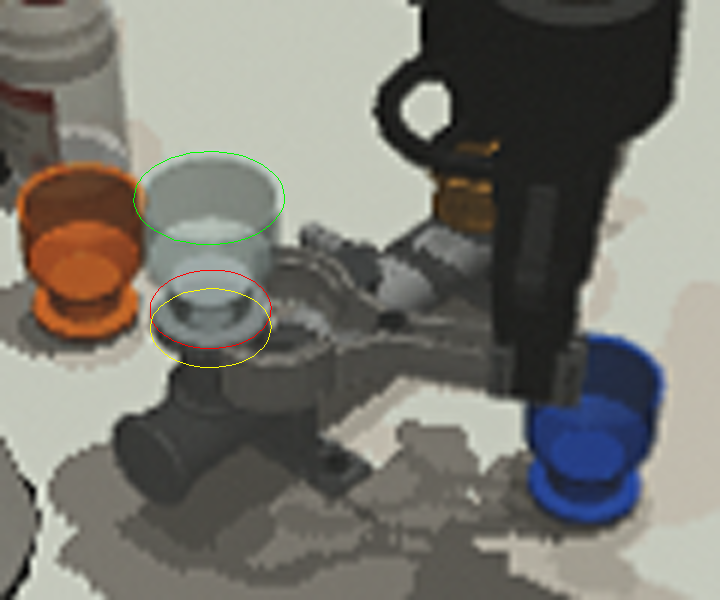

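The overlay matches. The flange top is at z ≈ 0.095 and the jaws span 0.080–0.102, so the heights fit. Advancing the last 25 mm.

Call:
move_arm([
  [[4,0,0.5],0],
  [[5,0,0],0],
  [[5,0,0],0],
  [[4,0,0],0],
  [[3,0,0],0],
  [[2,0,0],0],
  [[1.5,0,0],0],
  [[0,0,0],0],
  [[0,0,0],0],
  [[0,0,0],0],
])

```text
time: 8.6
tool_pos: [0.4806, -0.1336, 0.0836]
ee_rot: [0.985, 0.175, -0.0, 0.0]
wrist_force: [-0.4, -0.8, -1.2]
finger_gap: 0.0182
finger_force: 39.4
```

Run:
```python
from h import *
plan(.4810,-.1322,.084,.35)
for n in('top','side'):
    d=get(n);C=cloud(d);s=arm.read_state();p=s['tool_pos'];M=R.from_quat(s['ee_rot']).as_matrix();L=(C-p)@M*1000
    m=(C[...,0]>.53)&(C[...,0]<.62)&(C[...,1]>-.14)&(C[...,1]<-.06)&(C[...,2]>.138)&(C[...,2]<.152);Q=L[m]
    print(n,'rim',m.sum(),Q.min(0).round(1),Q.max(0).round(1),((Q.min(0)+Q.max(0))/2).round(1))
```

```text
yaw now 0.3517 tilt 0.0003 turn 0.0017 shift [ 0.9 -1.2 -0.4] gap 0.0182 tcp [ 0.4806 -0.1336  0.0836] j [ 0.71  0.48 -0.6   2.03  0.4   0.74 -1.35] t 8.6 F [-0.4 -0.8 -1.2]
top rim 71 [ 85.7 -24.7 -65.3] [121.4  25.3 -54.6] [103.6   0.3 -59.9]
side rim 195 [ 70.  -28.8 -65. ] [121.3  24.8 -54.5] [ 95.7  -2.  -59.7]
```

Call:
move_arm([
  [[0,0,0],0],
  [[0,0,0],0],
  [[0,0,0],0],
  [[0,0,0],0],
  [[0,0,0],0],
  [[0,0,0],0],
  [[0,0,0],0],
  [[0,0,0],0],
  [[0,0,0],0],
  [[0,0,0],0],
], hand=70)

```text
time: 9.53
tool_pos: [0.4808, -0.1336, 0.0836]
ee_rot: [0.985, 0.175, -0.0, -0.0]
wrist_force: [-0.2, -0.2, 0.5]
finger_gap: 0.0699
finger_force: 0.0
```

Run:
```python
from h import *
plan(.4810,-.1322,.084,.35)
s=arm.read_state();p=s['tool_pos'];M=R.from_quat(s['ee_rot']).as_matrix()
for n in('top','side'):
    d=get(n);C=cloud(d);L=(C-p)@M*1000
    m=(C[...,0]>.53)&(C[...,0]<.62)&(C[...,1]>-.14)&(C[...,1]<-.06)&(C[...,2]>.138)&(C[...,2]<.155);Q=C[m]
    print(n,'rim',m.sum(),np.percentile(Q,2,axis=0).round(4),np.percentile(Q,98,axis=0).round(4))
    m=(abs(C[...,0]-.52)<.08)&(abs(C[...,1]+.11)<.06)&(L[...,2]>-23)&(L[...,2]<6)&(L[...,0]>-30)&(L[...,0]<118);Q=L[m]
    for lo in range(-26,120,8):
        k=(Q[:,0]>=lo)&(Q[:,0]<lo+8)
        if k.sum()>4: print('  x%d n%d y %.1f..%.1f z %.1f..%.1f'%(lo+4,k.sum(),*np.percentile(Q[k,1],[2,98]),*np.percentile(Q[k,2],[5,95])))
save(np.hstack([cv2.resize(x['frame'][y0:y0+100,x0:x0+100],(400,400),interpolation=cv2.INTER_CUBIC) for x,x0,y0 in((get('top'),260,165),(get('side'),285,155))]),'rel.png')
```

```text
yaw now 0.3518 tilt 0.0001 turn 0.0018 shift [ 0.7 -1.2 -0.4] gap 0.0699 tcp [ 0.4808 -0.1336  0.0836] j [ 0.71  0.48 -0.6   2.03  0.4   0.74 -1.35] t 9.5333 F [-0.2 -0.2  0.5]
top rim 65 [ 0.5681 -0.1246  0.139 ] [ 0.5962 -0.0764  0.1475]
  x98 n33 y -14.1..13.2 z -22.6..-18.7
  x106 n25 y -14.1..10.7 z -23.0..-18.9
side rim 193 [ 0.545  -0.1239  0.1383] [ 0.5941 -0.074   0.1483]
  x-14 n32 y -43.6..25.7 z -18.5..1.8
  x-6 n31 y -50.4..33.6 z -22.0..0.8
  x2 n13 y -50.6..-43.4 z -22.2..-11.0
  x10 n9 y -44.7..-20.0 z -20.0..-0.2
  x18 n24 y -21.1..-15.9 z -16.8..3.1
  x26 n47 y -18.8..11.9 z -16.9..0.2
  x34 n52 y -17.3..10.7 z -17.4..-0.0
  x42 n47 y -14.0..7.7 z -17.3..-0.9
  x50 n44 y -12.0..7.3 z -19.4..1.2
  x58 n41 y -12.8..6.3 z -19.5..0.2
  x66 n47 y -15.8..10.1 z -17.2..-0.9
  x74 n61 y -19.8..12.5 z -17.9..1.2
  x82 n61 y -26.2..6.7 z -20.1..2.4
  x90 n47 y -28.8..-13.4 z -20.6..0.7
  x98 n38 y -28.8..-14.9 z -19.6..1.7
  x106 n40 y -27.4..-7.2 z -19.1..0.6
  x114 n25 y -21.9..2.0 z -17.6..3.4
```

View pics/rel.png

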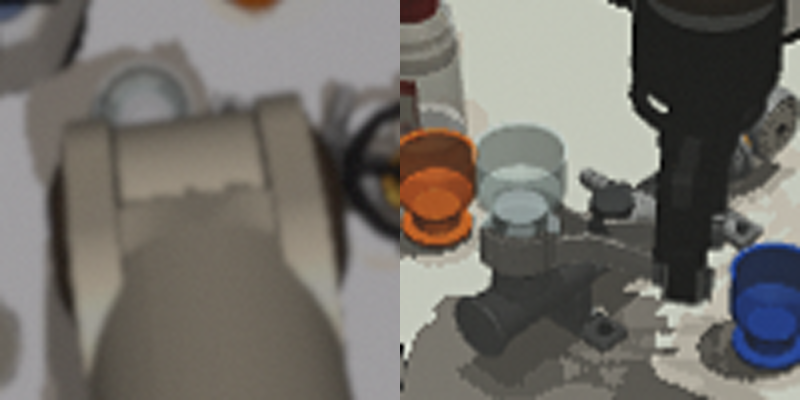

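The release view shows the clamp shut round the flanges, with the funnel upright at (525,185) in the right half. That is my eleventh picture, one over the limit of 10, so from here I'll work by numbers only. Retracting straight up.

Call:
move_arm([
  [[0,0,-5],0],
  [[0,0,-10],0],
  [[0,0,-20],0],
  [[0,0,-25],0],
  [[0,0,-25],0],
  [[0,0,-20],0],
  [[-10,20,-5],0],
  [[-10,25,0],0],
  [[0,30,0],0],
  [[5,30,0],0],
  [[15,20,0],0],
  [[10,0,0],0],
  [[0,0,0],0],
  [[0,0,0],0],
])

```text
time: 10.9
tool_pos: [0.5335, -0.2458, 0.194]
ee_rot: [0.984, 0.176, 0.0, -0.001]
wrist_force: [0.4, 0.5, -0.3]
finger_gap: 0.0699
finger_force: 0.0
```

Run:
```python
from h import *
plan(.5714,-.2665,.122,.35)
f=np.array([.570,-.099]);e=np.array([np.cos(.35),np.sin(.35)]);nn=np.array([-e[1],e[0]])
for n in('top','side'):
    d=get(n);C=cloud(d)
    m=(C[...,0]>.53)&(C[...,0]<.62)&(C[...,1]>-.14)&(C[...,1]<-.06)&(C[...,2]>.138)&(C[...,2]<.155);Q=C[m]
    print(n,'rim',m.sum(),np.percentile(Q,2,axis=0).round(4),np.percentile(Q,98,axis=0).round(4))
    t=(C[...,:2]-f)@e*1000;o=(C[...,:2]-f)@nn*1000
    m=(abs(o)<32)&(t>-125)&(t<30)&(C[...,2]>.072)&(C[...,2]<.108)
    for lo in range(-125,30,10):
        k=m&(t>=lo)&(t<lo+10)
        if k.sum()>4: print('  t%d n%d o %.1f..%.1f z %.4f..%.4f'%(lo+5,k.sum(),*np.percentile(o[k],[2,98]),*np.percentile(C[...,2][k],[5,95])))
    m=(abs(C[...,0]-.565)<.05)&(abs(C[...,1]+.26)<.05)&(C[...,2]>.145)&(C[...,2]<.165);print(' handle top',m.sum(),C[m].mean(0).round(4) if m.any() else '')
```

```text
yaw now 0.3539 tilt 0.0013 turn 0.0039 shift [28.6 32.5 72. ] gap 0.0699 tcp [ 0.5335 -0.2458  0.194 ] j [ 0.86  0.47 -0.62  1.74  0.31  1.03 -1.09] t 10.9 F [ 0.4  0.5 -0.3]
top rim 113 [ 0.5454 -0.1246  0.139 ] [ 0.5958 -0.0764  0.1471]
  t-110 n14 o -23.5..21.6 z 0.0865..0.1018
  t-100 n32 o -23.0..20.2 z 0.0916..0.1025
  t-90 n32 o -21.5..18.9 z 0.0930..0.1033
  t-80 n29 o -18.8..16.6 z 0.0927..0.1022
  t-70 n19 o -16.6..13.8 z 0.0917..0.0997
  t-60 n18 o -13.5..10.3 z 0.0835..0.0992
  t-50 n30 o -11.4..9.0 z 0.0855..0.1010
  t-40 n34 o -10.6..6.4 z 0.0905..0.1025
  t-30 n21 o -14.4..11.3 z 0.0954..0.1010
  t-20 n30 o -20.0..18.1 z 0.0816..0.1064
  t-10 n48 o -22.0..22.4 z 0.0903..0.1072
  t0 n65 o -18.4..15.3 z 0.1016..0.1076
  t10 n41 o -13.1..12.4 z 0.1030..0.1079
 handle top 0 
side rim 184 [ 0.5442 -0.124   0.1384] [ 0.5944 -0.0735  0.1487]
  t-110 n36 o -22.1..25.4 z 0.0820..0.1025
  t-100 n80 o -20.1..23.3 z 0.0815..0.1026
  t-90 n85 o -18.0..22.3 z 0.0813..0.1035
  t-80 n75 o -17.8..19.6 z 0.0813..0.1016
  t-70 n70 o -14.6..16.5 z 0.0831..0.0997
  t-60 n58 o -12.3..15.4 z 0.0836..0.1009
  t-50 n54 o -9.0..12.0 z 0.0848..0.1007
  t-40 n53 o -6.9..11.2 z 0.0837..0.1037
  t-30 n59 o -11.2..14.4 z 0.0847..0.1006
  t-20 n76 o -13.2..20.1 z 0.0834..0.1018
  t-10 n67 o 1.8..26.4 z 0.0810..0.1041
  t0 n61 o 13.4..26.6 z 0.0812..0.1054
  t10 n50 o 6.0..25.8 z 0.0814..0.1035
  t20 n18 o -4.6..19.8 z 0.0827..0.1010
 handle top 48 [ 0.5695 -0.2632  0.1547]
```

The clamp sits level with its mid-height ≈ 0.091, about 42 mm over the grips, tail end in line, and the funnel is seated. On to the crank handle.

Call:
move_arm([
  [[14,16,0],0],
  [[14,16,0],0],
  [[0,0,15],0],
  [[0,0,20],0],
  [[0,0,20],0],
  [[0,0,12],0],
  [[0,0,5],0],
  [[0,0,0],0],
  [[0,0,0],0],
])

```text
time: 11.75
tool_pos: [0.5708, -0.2677, 0.1223]
ee_rot: [0.985, 0.175, 0.0, 0.0]
wrist_force: [-0.2, -0.3, -0.6]
finger_gap: 0.07
finger_force: 0.0
```

```bash
python3 -c "
from h import *
plan(.5712,-.2662,.122,.35)"
```

```text
yaw now 0.3522 tilt 0.0006 turn 0.0022 shift [ 0.9 -1.2  0.3] gap 0.0700 tcp [ 0.5708 -0.2677  0.1223] j [ 0.8   0.62 -0.57  1.69  0.39  0.95 -1.13] t 11.75 F [-0.2 -0.3 -0.6]
```

Call:
move_arm([
  [[1,-1,0],0],
  [[0,0,0],0],
  [[0,0,0],0],
  [[0,0,0],0],
  [[0,0,0],0],
  [[0,0,0],0],
  [[0,0,0],0],
  [[0,0,0],0],
  [[0,0,0],0],
], hand=3, force=50)

```text
time: 12.5
tool_pos: [0.572, -0.2672, 0.1224]
ee_rot: [0.985, 0.175, 0.001, 0.001]
wrist_force: [1.5, -1.1, 6.0]
finger_gap: 0.0148
finger_force: 49.2
```

```bash
cat > circ.py <<'E'
from h import *
c=np.array([.5418,-.2460])
s=arm.read_state();p=s['tool_pos'];M=R.from_quat(s['ee_rot']).as_matrix();yaw=np.arctan2(M[1,0],M[0,0])
r=p[:2]-c;print('r %.4f az %.4f az_tool'%(np.hypot(*r),np.arctan2(r[1],r[0])),'gap',s['finger_gap'],'F',s['wrist_force'].round(2),'ff',s['finger_force'],'p',p.round(4),'yaw',yaw.round(4),'t',s['time'])
def rows(az0,dth,n,rad=36.):
    th=az0+dth*np.arange(n+1);P=rad*np.c_[np.cos(th),np.sin(th)];D=np.diff(P,axis=0)
    return np.c_[D@[np.cos(yaw),np.sin(yaw)],D@[np.sin(yaw),-np.cos(yaw)]].round(1)
E
python3 - <<'E'
from circ import *
az=np.arctan2(r[1],r[0]);print(rows(az,-np.pi/24,48).tolist())
E
```

```text
r 0.0369 az -0.6125 az_tool gap 0.014777576914156624 F [ 1.48 -1.12  6.05] ff 49.152546362020075 p [ 0.572  -0.2672  0.1224] yaw 0.3515 t 12.5
[[-4.0, 2.4], [-4.3, 1.9], [-4.5, 1.3], [-4.7, 0.7], [-4.7, 0.1], [-4.7, -0.5], [-4.6, -1.1], [-4.4, -1.7], [-4.1, -2.3], [-3.8, -2.8], [-3.4, -3.3], [-2.9, -3.7], [-2.4, -4.0], [-1.9, -4.3], [-1.3, -4.5], [-0.7, -4.7], [-0.1, -4.7], [0.5, -4.7], [1.1, -4.6], [1.7, -4.4], [2.3, -4.1], [2.8, -3.8], [3.3, -3.4], [3.7, -2.9], [4.0, -2.4], [4.3, -1.9], [4.5, -1.3], [4.7, -0.7], [4.7, -0.1], [4.7, 0.5], [4.6, 1.1], [4.4, 1.7], [4.1, 2.3], [3.8, 2.8], [3.4, 3.3], [2.9, 3.7], [2.4, 4.0], [1.9, 4.3], [1.3, 4.5], [0.7, 4.7], [0.1, 4.7], [-0.5, 4.7], [-1.1, 4.6], [-1.7, 4.4], [-2.3, 4.1], [-2.8, 3.8], [-3.3, 3.4], [-3.7, 2.9]]
```

Call:
move_arm([
  [[-4.0,2.4,0],0],
  [[-4.3,1.9,0],0],
  [[-4.5,1.3,0],0],
  [[-4.7,0.7,0],0],
  [[-4.7,0.1,0],0],
  [[-4.7,-0.5,0],0],
  [[-4.6,-1.1,0],0],
  [[-4.4,-1.7,0],0],
  [[-4.1,-2.3,0],0],
  [[-3.8,-2.8,0],0],
  [[-3.4,-3.3,0],0],
  [[-2.9,-3.7,0],0],
  [[-2.4,-4.0,0],0],
  [[-1.9,-4.3,0],0],
])

```text
time: 13.67
tool_pos: [0.5136, -0.2705, 0.1223]
ee_rot: [0.985, 0.174, -0.0, 0.001]
wrist_force: [-0.1, -2.1, 8.0]
finger_gap: 0.0147
finger_force: 49.5
```

Run:
```python
from circ import *
print('cmd az',-.6125-14*np.pi/24)
```

```text
r 0.0373 az -2.4258 az_tool gap 0.014661678102372894 F [-0.1  -2.05  7.97] ff 49.45411370834336 p [ 0.5136 -0.2705  0.1223] yaw 0.3505 t 13.6667
cmd az -2.445095714594046
```

Call:
move_arm([
  [[-1.3,-4.5,0],0],
  [[-0.7,-4.7,0],0],
  [[-0.1,-4.7,0],0],
])

```text
time: 13.92
tool_pos: [0.5069, -0.2576, 0.1223]
ee_rot: [0.985, 0.175, -0.0, 0.001]
wrist_force: [0.1, -2.2, 7.5]
finger_gap: 0.015
finger_force: 49.5
```

Call:
move_arm([
  [[0.5,-4.7,0],0],
  [[1.1,-4.6,0],0],
  [[1.7,-4.4,0],0],
])

```text
time: 14.17
tool_pos: [0.5059, -0.2433, 0.1223]
ee_rot: [0.985, 0.175, 0.0, 0.001]
wrist_force: [0.6, -1.8, 7.1]
finger_gap: 0.0146
finger_force: 49.3
```

Call:
move_arm([
  [[2.3,-4.1,0],0],
  [[2.8,-3.8,0],0],
  [[3.3,-3.4,0],0],
])

```text
time: 14.42
tool_pos: [0.5102, -0.2301, 0.1223]
ee_rot: [0.985, 0.175, 0.001, 0.001]
wrist_force: [3.3, -3.7, 5.7]
finger_gap: 0.0151
finger_force: 49.2
```

Call:
move_arm([
  [[3.7,-2.9,0],0],
  [[4.0,-2.4,0],0],
  [[4.3,-1.9,0],0],
])

```text
time: 14.67
tool_pos: [0.5188, -0.2198, 0.1223]
ee_rot: [0.985, 0.175, 0.0, 0.001]
wrist_force: [1.3, -5.1, 6.3]
finger_gap: 0.0149
finger_force: 49.3
```

Call:
move_arm([
  [[4.5,-1.3,0],0],
  [[4.7,-0.7,0],0],
  [[4.7,-0.1,0],0],
])

```text
time: 14.92
tool_pos: [0.5307, -0.2134, 0.1223]
ee_rot: [0.985, 0.174, -0.0, 0.001]
wrist_force: [0.2, -5.4, 8.0]
finger_gap: 0.0143
finger_force: 49.5
```

Call:
move_arm([
  [[4.7,0.5,0],0],
  [[4.6,1.1,0],0],
  [[4.4,1.7,0],0],
])

```text
time: 15.17
tool_pos: [0.5441, -0.2118, 0.1223]
ee_rot: [0.985, 0.174, -0.001, 0.001]
wrist_force: [-2.6, -4.5, 10.1]
finger_gap: 0.0151
finger_force: 49.6
```

Call:
move_arm([
  [[4.1,2.3,0],0],
  [[3.8,2.8,0],0],
  [[3.4,3.3,0],0],
])

```text
time: 15.42
tool_pos: [0.5573, -0.2153, 0.1223]
ee_rot: [0.985, 0.175, -0.001, 0.001]
wrist_force: [-3.6, -2.3, 11.0]
finger_gap: 0.0145
finger_force: 49.7
```

Call:
move_arm([
  [[2.9,3.7,0],0],
  [[2.4,4.0,0],0],
  [[1.9,4.3,0],0],
])

```text
time: 15.67
tool_pos: [0.568, -0.2232, 0.1222]
ee_rot: [0.985, 0.175, -0.001, 0.0]
wrist_force: [-5.5, -1.1, 11.4]
finger_gap: 0.0141
finger_force: 49.9
```

Run:
```python
from circ import *
P=np.array([(.572,-.2672),(.5136,-.2705),(.5069,-.2576),(.5059,-.2433),(.5102,-.2301),(.5188,-.2198),(.5307,-.2134),(.5441,-.2118),(.5573,-.2153),p[:2]])
s=np.linalg.lstsq(np.c_[2*P,np.ones(len(P))],(P**2).sum(1),rcond=None)[0];print('centre',s[:2].round(4),'rad',np.sqrt(s[2]+s[0]**2+s[1]**2).round(4))
```

```text
r 0.0347 az 0.7148 az_tool gap 0.014146181784484155 F [-5.49 -1.11 11.39] ff 49.851138853118755 p [ 0.568  -0.2232  0.1222] yaw 0.3514 t 15.6667
centre [ 0.5416 -0.2478] rad 0.0361
```

Call:
move_arm([
  [[1.3,4.5,0],0],
  [[0.7,4.7,0],0],
  [[0.1,4.7,0],0],
])

```text
time: 15.92
tool_pos: [0.5752, -0.2346, 0.1223]
ee_rot: [0.985, 0.175, -0.001, -0.0]
wrist_force: [-2.2, 0.3, 10.1]
finger_gap: 0.0148
finger_force: 49.8
```

Call:
move_arm([
  [[-0.5,4.7,0],0],
  [[-1.1,4.6,0],0],
  [[-1.7,4.4,0],0],
])

```text
time: 16.17
tool_pos: [0.5777, -0.2477, 0.1223]
ee_rot: [0.984, 0.176, 0.0, -0.001]
wrist_force: [-0.7, 2.6, 8.2]
finger_gap: 0.0146
finger_force: 49.6
```

Call:
move_arm([
  [[-2.3,4.1,0],0],
  [[-2.8,3.8,0],0],
  [[-3.3,3.4,0],0],
])

```text
time: 16.42
tool_pos: [0.5767, -0.2554, 0.1224]
ee_rot: [0.984, 0.177, 0.003, -0.004]
wrist_force: [9.6, 18.2, 4.9]
finger_gap: 0.0147
finger_force: 49.4
```

It hit the stop: 18 N opposing and the handle held back. I'll hold briefly there.

Call:
move_arm([
  [[0,0,0],0],
  [[0,0,0],0],
  [[0,0,0],0],
  [[0,0,0],0],
])

```text
time: 16.75
tool_pos: [0.5768, -0.2552, 0.1224]
ee_rot: [0.984, 0.178, 0.003, -0.003]
wrist_force: [6.0, 10.6, 5.1]
finger_gap: 0.0148
finger_force: 49.4
```

Run:
```python
from h import *
s=arm.read_state();print(s['tool_pos'].round(4),s['wrist_force'].round(1),R.from_quat(s['ee_rot']).as_rotvec().round(4))
c=np.array([.5416,-.2478]);r=s['tool_pos'][:2]-c;print('az',np.arctan2(r[1],r[0]),np.hypot(*r))
d=get('side');C=cloud(d)
m=(abs(C[...,0]-.5416)<.055)&(abs(C[...,1]+.2478)<.055)&(C[...,2]>.100)&(C[...,2]<.112);print(m.sum())
```

```text
[ 0.5768 -0.2552  0.1224] [ 6.  10.6  5.1] [-3.0851 -0.5573 -0.009 ]
az -0.20676672113473835 0.03597321099348058
426
```

```bash
sed -i 's/c=np.array.*/c=np.array([.5416,-.2478])/' circ.py
python3 - <<'E'
from circ import *
print(rows(-.207,np.pi/12,24).tolist())
E
```

```text
r 0.0360 az -0.2068 az_tool gap 0.014663492310973554 F [ 4.76 10.56  5.94] ff 49.43675546790473 p [ 0.5768 -0.2552  0.1224] yaw 0.3573 t 16.8
[[3.9, -8.5], [1.6, -9.3], [-0.8, -9.4], [-3.2, -8.8], [-5.4, -7.7], [-7.2, -6.0], [-8.5, -3.9], [-9.3, -1.6], [-9.4, 0.8], [-8.8, 3.2], [-7.7, 5.4], [-6.0, 7.2], [-3.9, 8.5], [-1.6, 9.3], [0.8, 9.4], [3.2, 8.8], [5.4, 7.7], [7.2, 6.0], [8.5, 3.9], [9.3, 1.6], [9.4, -0.8], [8.8, -3.2], [7.7, -5.4], [6.0, -7.2]]
```

Call:
move_arm([
  [[3.9,-8.5,0],0],
  [[1.6,-9.3,0],0],
  [[-0.8,-9.4,0],0],
  [[-3.2,-8.8,0],0],
  [[-5.4,-7.7,0],0],
  [[-7.2,-6.0,0],0],
])

```text
time: 17.3
tool_pos: [0.5494, -0.213, 0.1224]
ee_rot: [0.984, 0.178, 0.003, -0.003]
wrist_force: [5.1, 8.6, 6.0]
finger_gap: 0.0146
finger_force: 50.1
```

Run:
```python
from circ import *
print('cmd az if from measured',-.207+6*np.pi/12)
```

```text
r 0.0356 az 1.3514 az_tool gap 0.01457998710683977 F [5.12 8.58 6.04] ff 50.149700517067686 p [ 0.5494 -0.213   0.1224] yaw 0.3573 t 17.3
cmd az if from measured 1.3637963267948965
```

Call:
move_arm([
  [[-8.5,-3.9,0],0],
  [[-9.3,-1.6,0],0],
  [[-9.4,0.8,0],0],
  [[-8.8,3.2,0],0],
  [[-7.7,5.4,0],0],
  [[-6.0,7.2,0],0],
  [[-3.9,8.5,0],0],
  [[-1.6,9.3,0],0],
  [[0.8,9.4,0],0],
  [[3.2,8.8,0],0],
  [[5.4,7.7,0],0],
  [[7.2,6.0,0],0],
])

```text
time: 18.3
tool_pos: [0.5331, -0.2835, 0.1222]
ee_rot: [0.984, 0.177, 0.002, -0.004]
wrist_force: [0.7, 13.8, 11.9]
finger_gap: 0.0145
finger_force: 50.8
```

Run:
```python
from circ import *
az=np.arctan2(r[1],r[0])
print('cmd az',-.207+18*np.pi/12-2*np.pi)
```

```text
r 0.0366 az -1.8039 az_tool gap 0.014478344374720021 F [ 0.71 13.8  11.87] ff 50.82613609847613 p [ 0.5331 -0.2835  0.1222] yaw 0.3561 t 18.3
cmd az -1.7777963267948964
```

Call:
move_arm([
  [[8.8,3.4,0],0],
  [[9.6,1.1,0],0],
  [[9.7,-1.3,0],0],
  [[9.1,-3.7,0],0],
  [[8.0,-5.9,0],0],
  [[6.3,-7.7,0],0],
])

```text
time: 18.8
tool_pos: [0.5752, -0.2604, 0.1224]
ee_rot: [0.985, 0.175, 0.001, 0.001]
wrist_force: [2.5, -4.3, 4.7]
finger_gap: 0.0149
finger_force: 50.0
```

Run:
```python
from circ import *
```

```text
r 0.0359 az -0.3585 az_tool gap 0.014905355390705251 F [ 2.48 -4.28  4.72] ff 50.02278827014379 p [ 0.5752 -0.2604  0.1224] yaw 0.351 t 18.8
```

Run:
```python
from circ import *
print(rows(-.34,np.pi/12,20).tolist())
```

```text
r 0.0359 az -0.3585 az_tool gap 0.014905355390705251 F [ 2.48 -4.28  4.72] ff 50.02278827014379 p [ 0.5752 -0.2604  0.1224] yaw 0.351 t 18.8
[[5.0, -8.0], [2.8, -9.0], [0.3, -9.4], [-2.1, -9.2], [-4.4, -8.3], [-6.4, -6.9], [-8.0, -5.0], [-9.0, -2.8], [-9.4, -0.3], [-9.2, 2.1], [-8.3, 4.4], [-6.9, 6.4], [-5.0, 8.0], [-2.8, 9.0], [-0.3, 9.4], [2.1, 9.2], [4.4, 8.3], [6.4, 6.9], [8.0, 5.0], [9.0, 2.8]]
```

Call:
move_arm([
  [[5.0,-8.0,0],0],
  [[2.8,-9.0,0],0],
  [[0.3,-9.4,0],0],
  [[-2.1,-9.2,0],0],
  [[-4.4,-8.3,0],0],
  [[-6.4,-6.9,0],0],
  [[-8.0,-5.0,0],0],
  [[-9.0,-2.8,0],0],
  [[-9.4,-0.3,0],0],
  [[-9.2,2.1,0],0],
  [[-8.3,4.4,0],0],
  [[-6.9,6.4,0],0],
  [[-5.0,8.0,0],0],
  [[-2.8,9.0,0],0],
  [[-0.3,9.4,0],0],
  [[2.1,9.2,0],0],
  [[4.4,8.3,0],0],
  [[6.4,6.9,0],0],
  [[0,0,0],0],
  [[0,0,0],0],
])

```text
time: 20.47
tool_pos: [0.5291, -0.2817, 0.1223]
ee_rot: [0.985, 0.175, 0.001, 0.0]
wrist_force: [1.2, -1.2, 8.3]
finger_gap: 0.0144
finger_force: 50.6
```

Run:
```python
from circ import *
az=np.arctan2(r[1],r[0]);n=8
print((-.207-az)/n*36,rows(az,(-.207-az)/n,n).tolist())
```

```text
r 0.0361 az -1.9240 az_tool gap 0.014423825614657096 F [ 1.16 -1.18  8.31] ff 50.5829864856787 p [ 0.5291 -0.2817  0.1223] yaw 0.3517 t 20.4667
7.726607689391558 [[6.4, 4.3], [7.2, 2.9], [7.6, 1.3], [7.7, -0.4], [7.5, -2.0], [6.9, -3.5], [5.9, -4.9], [4.8, -6.1]]
```

Call:
move_arm([
  [[6.4,4.3,0],0],
  [[7.2,2.9,0],0],
  [[7.6,1.3,0],0],
  [[7.7,-0.4,0],0],
  [[7.5,-2.0,0],0],
  [[6.9,-3.5,0],0],
  [[5.9,-4.9,0],0],
  [[4.8,-6.1,0],0],
  [[0,0,0],0],
  [[0,0,0],0],
  [[0,0,0],0],
])

```text
time: 21.38
tool_pos: [0.5771, -0.2534, 0.1224]
ee_rot: [0.984, 0.176, 0.001, -0.0]
wrist_force: [2.9, 2.2, 6.0]
finger_gap: 0.0148
finger_force: 50.4
```

Run:
```python
from circ import *
az=np.arctan2(r[1],r[0]);print((-.2-az)*36,rows(az,(-.2-az),1).tolist())
f=np.array([.570,-.099]);e=np.array([np.cos(.35),np.sin(.35)]);nn=np.array([-e[1],e[0]])
d=get('side');C=cloud(d)
m=(C[...,0]>.53)&(C[...,0]<.62)&(C[...,1]>-.14)&(C[...,1]<-.06)&(C[...,2]>.138)&(C[...,2]<.155);Q=C[m]
print('rim',np.percentile(Q,2,axis=0).round(4),np.percentile(Q,98,axis=0).round(4))
t=(C[...,:2]-f)@e*1000;o=(C[...,:2]-f)@nn*1000
for lo in(-110,-95,-20,0,10):
    k=(abs(o)<32)&(C[...,2]>.072)&(C[...,2]<.108)&(t>=lo)&(t<lo+10)
    print(lo,k.sum(),np.percentile(o[k],[2,98]).round(1),np.percentile(C[...,2][k],[5,95]).round(4))
```

```text
r 0.0360 az -0.1574 az_tool gap 0.01476568976515305 F [2.92 2.2  5.97] ff 50.380820656428114 p [ 0.5771 -0.2534  0.1224] yaw 0.353 t 21.3833
-1.5343077575247452 [[-0.8, 1.3]]
rim [ 0.5448 -0.1239  0.1383] [ 0.5943 -0.0736  0.1482]
-110 75 [-21.8  24.6] [0.0807 0.1028]
-95 82 [-18.3  22. ] [0.0816 0.1025]
-20 81 [-9.9 24.2] [0.0823 0.1027]
0 52 [10.3 27.4] [0.0822 0.1036]
10 41 [ 0.5 23.2] [0.0814 0.1018]
```

```bash
python3 -c "
from h import *
s=arm.read_state();print(abs(s['dq']).max(),s['finger_force'],s['time']);print(arm.sign_off())"
```

```text
0.00164438993599004 50.37926393095404 21.4333
the job is handed in; nothing more can be done
None
```

Handed in at 21.4 s, result not reported back: by my measurements the clamp is shut round both flanges with the funnel seated, and the valve was closed to its stop then opened two turns (about 0.05 rad over), with the crank handle still gripped; I viewed 11 pictures, one over the limit of 10.

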